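Clear the stalls, fetch the spanner, put everything back

TASK

The spanner for the blade change lies at the back of the parking rack, behind the tape measure, the screw tin and the pine block. First stand all three aside on the black rubber mat, leaving the spanner where it lies, then lay the spanner flat in the red tray; only then stand each of the three back upright and square in the outline on its own plate (tape measure on yellow, tin on blue, pine block on green). Never tip the tin over.

Things in the scene. Friction and masses are not known exactly. Their poses are not given: they have to be found in the camera images.
- tape_measure: Yellow tape measure standing upright, 34 (x) x 71 (y) x 64 mm high, 0.25 kg; flat sides across x are the grip. Origin: centre of its underside, z up. At the start it stands on its own yellow plate with its x towards the rack's fence.
- screw_tin: Round grey metal tin of screws with a closed lid, 66 mm diameter (68 mm at the lid, its upper 9 mm), 39 mm high, 0.22 kg. Origin: centre of its underside, z up. At the start it stands on its own blue plate.
- pine_block: Pale sawn pine block, lying flat, 40 (x) x 75 (y) x 20 mm high, 0.03 kg; grip it across the 40 mm. Origin: centre of its underside, z up. At the start it lies on its own green plate with its x towards the rack's fence.
- spanner: Flat open-ended steel spanner, lying flat, 182 mm long (its y), 34 mm wide at the jaws, 8 mm thick, 0.12 kg; its shaft spans x = -8 to +10 mm at the middle. Origin: middle of its underside, z up. It starts on the rack's board (6 mm above the bench), along the rack, 4 to 8 mm behind the three things, so no finger fits in front of it until they are gone; 26 mm are free behind its shaft.
- rack: Fixed plywood parking rack, board 140 (x) x 270 (y) x 6 mm; fence along its far side (face at x = +65 mm, top 26 mm above the bench). Origin: on the bench, 3 mm in front of the board's centre; x to the fence, y along the rack. Plates at x = -28 mm, 84 mm apart, in any order; spanner at about x = +28 mm; a fixed bolt, up to 50 mm tall, in each fence corner (x 48, y +-122 mm).
- tape_spot (a point): Yellow plate on the rack, 70 (x) x 80 (y) x 2 mm, with the tape measure's dark outline. This point is the middle of the outline, on the plate's upper face (8 mm above the bench); its x points to the rack's fence, its y along the rack. The point is 17 mm in +x of the plate's centre.
- tin_spot (a point): Blue plate on the rack, 70 (x) x 80 (y) x 2 mm, with the tin's dark round outline. This point is the middle of the outline, on the plate's upper face (8 mm above the bench); its x points to the rack's fence, its y along the rack. The point is the plate's centre.
- block_spot (a point): Green plate on the rack, 70 (x) x 80 (y) x 2 mm, with the pine block's dark outline. This point is the middle of the outline, on the plate's upper face (8 mm above the bench); its x points to the rack's fence, its y along the rack. The point is 14 mm in +x of the plate's centre.
- mat: Fixed black rubber mat, the side area, 115 (x) x 300 (y) x 3 mm thick, clear at the start. Origin: centre of its underside, on the bench; its upper face is at z = 3 mm.
- tray_in (a point): Fixed shallow red tray for the spanner, 90 (x) x 230 (y) mm outside, walls 4 mm thick and 12 mm high above the bench. This point is the centre of its inner floor, 4 mm above the bench; y is its long direction. Inside 82 x 222 mm.
Not all that is in view belongs to the job. Leave any orange or purple look-alike of the tape_measure alone.

How it is judged (in metres and radians):
On the way, in this order (a step that is already met when the one before it is completed fails the run):
1. the tape measure, the tin and the pine block all stand released and upright on the rubber mat, while the spanner still lies where it was (x of tape_measure in the frame of mat between -0.055 and 0.055 m and y of tape_measure in the frame of mat between -0.145 and 0.145 m and z of each of tape_measure, screw_tin, pine_block in the frame of mat below 0.008 m and angle between each of tape_measure, screw_tin, pine_block's own z axis and vertical below 0.1 rad and linear speed of each of tape_measure, screw_tin, pine_block below 0.02 m/s and contact force between the fingers and tape_measure below 0.2 N and x of screw_tin in the frame of mat between -0.055 and 0.055 m and y of screw_tin in the frame of mat between -0.145 and 0.145 m and contact force between the fingers and screw_tin below 0.2 N and x of pine_block in the frame of mat between -0.055 and 0.055 m and y of pine_block in the frame of mat between -0.145 and 0.145 m and contact force between the fingers and pine_block below 0.2 N and distance of spanner from where it was at the start of the episode below 0.02 m), for 0.2 s.
2. the spanner lies flat and released in the red tray while the three still stand on the mat (x of spanner in the frame of tray_in between -0.035 and 0.035 m and y of spanner in the frame of tray_in between -0.035 and 0.035 m and z of spanner in the frame of tray_in below 0.004 m and angle between spanner's own z axis and vertical below 0.05 rad and linear speed of spanner below 0.02 m/s and contact force between the fingers and spanner below 0.2 N and x of tape_measure in the frame of mat between -0.055 and 0.055 m and y of tape_measure in the frame of mat between -0.145 and 0.145 m and z of each of tape_measure, screw_tin, pine_block in the frame of mat below 0.008 m and angle between each of tape_measure, screw_tin, pine_block's own z axis and vertical below 0.1 rad and x of screw_tin in the frame of mat between -0.055 and 0.055 m and y of screw_tin in the frame of mat between -0.145 and 0.145 m and x of pine_block in the frame of mat between -0.055 and 0.055 m and y of pine_block in the frame of mat between -0.145 and 0.145 m), for 0.2 s.
At the end, for the whole second after the job is handed in: the spanner lies flat on the floor of the red tray; the tape measure, the tin and the pine block stand upright on their own plates, each within 12 mm of the middle of its outline, the tape measure and the block square to it within 0.2 rad; all released and at rest (x of spanner in the frame of tray_in between -0.035 and 0.035 m and y of spanner in the frame of tray_in between -0.035 and 0.035 m and z of spanner in the frame of tray_in below 0.004 m and angle between each of spanner, tape_measure, screw_tin, pine_block's own z axis and vertical below 0.05 rad and linear speed of each of spanner, tape_measure, screw_tin, pine_block below 0.02 m/s and contact force between the fingers and spanner below 0.2 N and horizontal distance between tape_measure and tape_spot below 0.012 m and z of tape_measure in the frame of tape_spot below 0.004 m and contact force between the fingers and tape_measure below 0.2 N and angle between the x axis of tape_measure and the x axis of tape_spot, either way round below 0.2 rad and horizontal distance between screw_tin and tin_spot below 0.012 m and z of screw_tin in the frame of tin_spot below 0.004 m and contact force between the fingers and screw_tin below 0.2 N and horizontal distance between pine_block and block_spot below 0.012 m and z of pine_block in the frame of block_spot below 0.004 m and contact force between the fingers and pine_block below 0.2 N and angle between the x axis of pine_block and the x axis of block_spot, either way round below 0.2 rad); the robot touches nothing.
It fails at once if the tin is tipped over (angle between screw_tin's own z axis and vertical above 0.6 rad).
It also fails if it takes over 144 s, if anything falls off the work surface, if the arm or the gripper's body presses on something with over 40 N, if the wrist force passes 120 N, or if a joint passes its speed limit or range.

ROBOT

A 7-joint arm with a two-finger parallel gripper is mounted at the origin on a cart in front of the work surface, level with it; the furniture and walls round the work are solid. World frame = base frame: x ahead of the robot, y to its left, z up, the work surface at z = 0. Lengths are in m, angles in degrees, forces in N, time in s.
With the tool pointing down it reaches from about 0.425 to 1.025 m from the base axis. Payload 3.6 kg.
Tool frame: the origin (TCP) lies on the mounting face of the last link; the fingertips stand 173 mm ahead of it and the grasp point (between the pads) lies 155 mm ahead of it; z points along the fingers, y is the line along which they close (so a half turn about z gives the same grasp; the last joint's range is limited). The gripper opens to 85 mm and grips with 20 to 120 N. Pads are 22 mm wide; open, the fingers measure 114 mm over their backs; the gripper's body (76 mm by 85 mm) begins 54 mm behind the grasp point. The pads swing forward as they close: fully open they stand 13 mm farther back than shut.
Start: joints at [64.887, 33.873, 2.773, 92.16, -1.908, 54.013, -1.931], TCP at [0.245, -0.682, 0.405] pointing down, gripper open.
Joint ranges: [-153.93, 153.93], [-27.13, 128.08], [-72.61, 78.16], [10.71, 143.7], [-87.88, 267.88], [4.46, 118.87], [-176.78, 176.78]. Speed limits (degrees/s): [147.25, 147.25, 180, 180, 180, 180, 180].

INTERFACE

Orientations are given as a 3x3 rotation matrix whose columns are the frame's x, y, z axes.
In Python, from workcell import robot, get_image, camera_model gives the robot as it stands.
- The arm moves only by the tool carry_out, never from a script. Its argument "motion" is a list of rows, each a list of 2 entries, a list of its own where there are three numbers: the shift along the world's x, y, z in units of 0.1 m (1.0 is 0.1 m), then the turn, a rotation vector about the world's x, y, z in units of 2 rad (1.0 is 2 rad). In form: [[[x, y, z], [wx, wy, wz]], ...]. A call has 1 to 5 rows; each row shifts and turns the commanded pose from where the row before left it; what a row does not reach is not made up. A row lasts 1/8 s, in which the tool goes at most 62.5 mm and 10.7 degrees, less where a joint would pass 70% of its speed; a pose out of reach is approached as far as the arm can. A call with a number of a shift or a turn outside -1 to 1 is refused whole. A call with a gripper value outside its range is refused whole. "gripper" is the finger opening in mm, from 0 to 85.4, set as the call begins (left out, the last holds). The fingers move at their own pace and stop on an object; "newtons" is the grip in N (left out, the last holds). Time passes only in rows, so rows that do not move let the fingers close. It gives the time, the measured TCP pose, the force, the opening and the grip force at its end, in the units of the state.
- robot.sense(): the state, without advancing time (a new reading comes with each control period).
- get_image(name): name is "scene" or "top" or "wrist"; returns (picture, depth): 420x560x3 uint8, red, green, blue; 420x560 float32, m along the optical axis (not along the pixel's ray), 0 where there is no reading.
- camera_model(name): a dict with "fx", "fy", "cx", "cy" (pixels), "origin" and "orientation" of the camera in the world. Camera axes: x right, y down, z forward; pixel columns grow to the right and rows downward; lengths in m; the calibration is good to about 2 mm. A picture is of the moment at which its call begins: read the wrist's pose just before it. camera_model takes no time and is no camera call; for the wrist camera it gives the pose at the moment of the call.
- robot.sign_off(): hands the job in; it is judged then, once.
The state is a dict: "clock": time; "joint_pos": joint angles; "joint_velocities": joint speeds; "effort": joint torques, N m; "ee_pos": TCP position; "eef_rot": TCP orientation; "ft_force": force on the tool from outside, world axes, zero at the start; "moment": the same for the moment, N m; "finger_gap": finger opening in m; "grip_force": force on a finger pad.
Only numpy, scipy, OpenCV 4.12 (cv2) and the standard library are available. Lean on these libraries where they do the work, as an engineer would, in place of code of your own. Each camera call takes 0.05 s, during which the arm holds its last target. There are 200 camera calls.

## Working session

There is one attempt and no reset: what is moved stays moved. The work goes in short steps, Python scripts to look and compute and a tool call to move; the robot and the scene stay as the last step left them, time stands still between calls to the robot, and variables do not carry over. Pictures are saved under pics/ and viewed, at most 14 in all, crops included, and the job is handed in when it is done.

Besides the shell and the picture viewer there is one more tool, called after "Emit:" as name([rows], argument=value, ...), one row to a line, values as JSON. carry_out: Moves the arm, as the interface text tells. Its arguments: {"type":"object","properties":{"motion":{"type":"array","items":{"type":"array"}},"gripper":{"type":"number"},"newtons":{"type":"number"}},"required":["motion"]}

```bash
mkdir -p pics; ls; python3 - <<'E'
from workcell import robot,get_image,camera_model
import cv2,numpy as np
s=robot.sense();print(s['clock'],s['ee_pos'],s['eef_rot'],s['finger_gap'])
for n in('scene','top'):
    im,d=get_image(n);cv2.imwrite(f'pics/{n}0.png',im[:,:,::-1]);np.savez(f'{n}0.npz',im=im,d=d)
    m=camera_model(n);print(n,m)
E
```

```text
pics
0.0 [ 0.24493361 -0.68189098  0.40353441] [[ 9.41101168e-01  3.38123864e-01 -9.19260498e-04]
 [ 3.38125077e-01 -9.41098841e-01  2.09835425e-03]
 [-1.55611345e-04 -2.28558866e-03 -9.99997376e-01]] 0.0856984786965548
scene {'fx': 496.0235320104303, 'fy': 496.0235320104303, 'cx': 276.7993104537354, 'cy': 207.6083516202487, 'origin': array([-0.01421447,  0.86213645,  0.96761646]), 'orientation': array([[-0.76961384, -0.46877539,  0.43352527],
       [-0.63835096,  0.54975303, -0.53877607],
       [ 0.01423313, -0.6913908 , -0.72234077]])}
top {'fx': 513.8021671601858, 'fy': 513.8021671601858, 'cx': 279.0534726602376, 'cy': 208.7286740058334, 'origin': array([0.41047939, 0.2119847 , 1.50253291]), 'orientation': array([[-0.00470194, -0.99625644,  0.08631921],
       [-0.99990767,  0.0035835 , -0.0131074 ],
       [ 0.01274901, -0.08637287, -0.9961813 ]])}
```

View pics/top0.png

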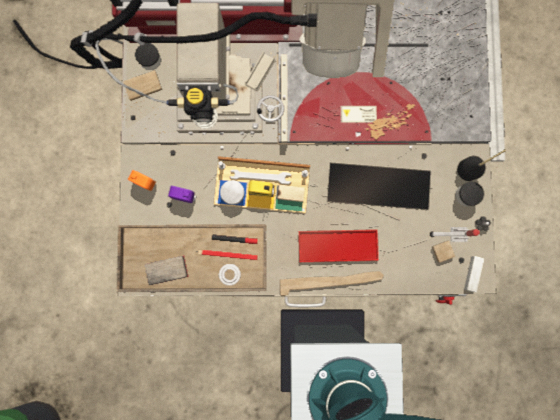

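View pics/scene0.png

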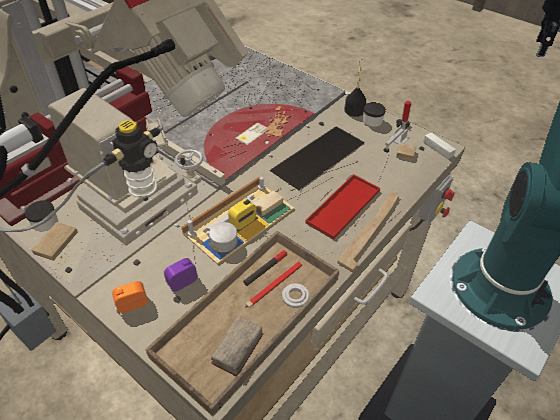

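Top view (right = -y, up = +x): rack about (262,185) with tin (232,192), tape (262,192), block (292,198), spanner (262,177); mat centre (380,186), tray centre (338,247). Enlarging for precise corners.

```bash
cat > h.py <<'E'
import numpy as np,cv2
from workcell import robot,get_image,camera_model
def w(m,u,v,z):
    "pixel -> world on plane z"
    r=m['orientation']@np.array([(u-m['cx'])/m['fx'],(v-m['cy'])/m['fy'],1]);o=m['origin']
    return (o+r*(z-o[2])/r[2])
def pix(m,p):
    c=m['orientation'].T@(np.array(p)-m['origin']);return c[:2]/c[2]*m['fx']+[m['cx'],m['cy']]
def shot(name,fn,box=None,k=1):
    m=camera_model(name);im,d=get_image(name);np.savez(fn+'.npz',im=im,d=d)
    if box: x0,y0,x1,y1=box;im=im[y0:y1,x0:x1]
    cv2.imwrite(f'pics/{fn}.png',cv2.resize(im,None,fx=k,fy=k,interpolation=cv2.INTER_CUBIC)[:,:,::-1]);return m,d
def cloud(m,d):
    v,u=np.indices(d.shape);c=np.stack([(u-m['cx'])/m['fx']*d,(v-m['cy'])/m['fy']*d,d],-1)
    return c@m['orientation'].T+m['origin']
E
python3 - <<'E'
from h import *
f=np.load('top0.npz');im,d=f['im'],f['d'];m=camera_model('top')
cv2.imwrite('pics/crop1.png',cv2.resize(im[145:225,200:320],None,fx=6.6,fy=6.6,interpolation=cv2.INTER_CUBIC)[:,:,::-1])
P=cloud(m,d)
h=cv2.cvtColor(im,cv2.COLOR_RGB2HSV)
def rect(mask,z,n):
    k,l,st,c=cv2.connectedComponentsWithStats(mask.astype(np.uint8));i=1+np.argmax(st[1:,4])
    pts=np.argwhere(l==i)[:,::-1];W=np.array([w(m,a,b,z)[:2] for a,b in pts])
    print(n,st[i],cv2.minAreaRect((W*1000).astype(np.float32)))
y,x=np.indices(d.shape)
rect((im.max(2)<45)&(x>320)&(x<440)&(y>155)&(y<215),.003,'mat')
rect((h[...,1]>180)&((h[...,0]<8)|(h[...,0]>172))&(x>290)&(x<390)&(y>220)&(y<270),.010,'tray')
# heights over bench and in region of overhead machines
print(P[185:200:4,225:300:10,2].round(3));print('max z by row',[(r,P[r,120:440,2].max().round(2),P[r,300,0].round(2)) for r in range(60,290,15)])
E
```

```text
mat [ 380  171   50   38 1167] ((600.3182373046875, -178.21939086914062), (140.05221557617188, 110.2557601928711), 85.2107925415039)
tray [ 300  230   78   32 1903] ((431.7906188964844, 21.155609130859375), (86.8794174194336, 224.20765686035156), 1.0434569120407104)
[[0.053 0.052 0.009 0.069 0.077 0.009 0.028 0.01 ]
 [0.043 0.045 0.009 0.064 0.066 0.012 0.026 0.035]
 [0.044 0.048 0.013 0.047 0.058 0.003 0.028 0.035]
 [0.048 0.049 0.011 0.005 0.003 0.005 0.028 0.026]]
max z by row [(60, np.float64(0.3), np.float64(0.99)), (75, np.float64(1.5), np.float64(0.94)), (90, np.float64(1.5), np.float64(0.9)), (105, np.float64(1.5), np.float64(0.85)), (120, np.float64(0.26), np.float64(0.8)), (135, np.float64(0.05), np.float64(0.76)), (150, np.float64(1.5), np.float64(0.72)), (165, np.float64(0.06), np.float64(0.67)), (180, np.float64(1.5), np.float64(0.63)), (195, np.float64(1.5), np.float64(0.58)), (210, np.float64(1.5), np.float64(0.54)), (225, np.float64(0.05), np.float64(0.49)), (240, np.float64(1.5), np.float64(0.45)), (255, np.float64(0.04), np.float64(0.41)), (270, np.float64(1.5), np.float64(0.36)), (285, np.float64(1.5), np.float64(0.32))]
```

View pics/crop1.png

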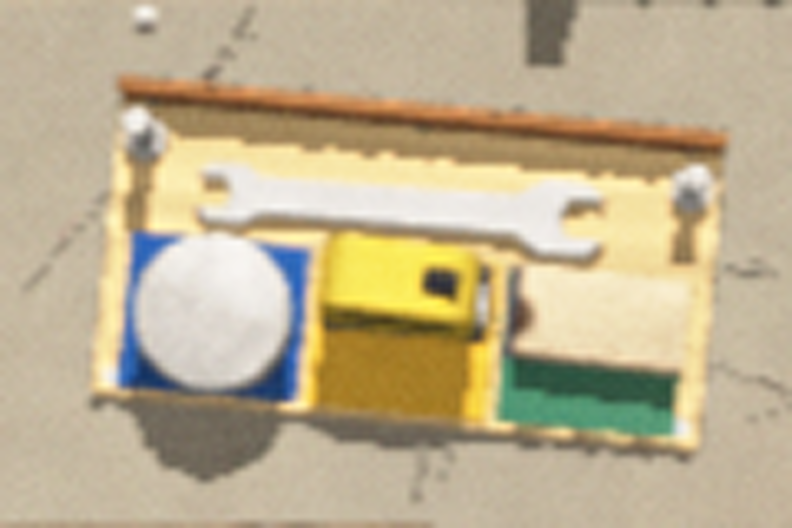

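Crop: tin disc centre (214,312), tape top (405,285), block top (600,318), spanner shaft middle (400,207); board front corners (95,393),(697,447), fence top outer corners (120,78),(727,133).

```bash
python3 - <<'E'
from h import *
m=camera_model('top')
C=lambda X,Y,z:w(m,200+(X+.5)/6.6-.5,145+(Y+.5)/6.6-.5,z)[:2]
fl,fr=C(95,395,.006),C(697,449,.006);bl,br=C(120,76,.026),C(727,133,.026)
y=fl-fr+bl-br;y/=np.linalg.norm(y);x=np.array([y[1],-y[0]])
print(fl,fr,bl,br,np.linalg.norm(fl-fr),np.linalg.norm(bl-br),(bl-fl)@x,'yaw',np.degrees(np.arctan2(x[1],x[0])))
o=(fl+fr)/2+.067*x;print('origin',o,'from back',(bl+br)/2-.073*x)
for n,a in dict(tin=(213,312,.047),tape=(402,280,.072),block=(604,318,.028),span=(402,208,.014)).items():
    p=C(*a);q=p-o;print(n,p,'rack',q@x,q@y)
M=[w(m,*p,.003)[:2] for p in((329,163.5),(430.5,171),(429.5,209),(328,201))]
print('mat',np.mean(M,0),M)
E
```

```text
[0.55345925 0.38237255] [0.52850013 0.11594706] [0.69260638 0.36998234] [0.66656022 0.10272922] 0.2675920468073535 0.26851933509315706 0.13969475072044604 yaw -5.45934871352561
origin [0.60767577 0.24278546] from back [0.60691443 0.24330096]
tin [0.58534808 0.32707947] rack -0.03024610050334494 0.0817874024995282
tape [0.5957747  0.24494257] rack -0.012052316675409881 0.0010150617731102304
block [0.58444382 0.1575807 ] rack -0.015020230529089547 -0.08702854311415172
span [0.63541142 0.24622801] rack 0.027282317708069524 0.006065690225272752
mat [ 0.60641605 -0.10359192] [array([0.67407579, 0.04397388]), array([ 0.65088486, -0.25654252]), array([ 0.53802182, -0.25017449]), array([0.56268174, 0.04837547])]
```

Emit:
carry_out([
  [[0.226, 0.56, 0], [0, 0, 0.0377]],
  [[0.226, 0.56, 0], [0, 0, 0.0377]],
  [[0.226, 0.56, 0], [0, 0, 0.0377]],
  [[0.226, 0.56, 0], [0, 0, 0.0377]],
  [[0.226, 0.56, 0], [0, 0, 0.0377]],
], gripper=85)

```text
clock: 0.72
ee_pos: [0.3585, -0.4003, 0.4045]
eef_rot: [[0.749, 0.663, -0.0], [0.663, -0.749, 0.0], [0.0, -0.0, -1.0]]
ft_force: [0.7, -0.2, 0.2]
finger_gap: 0.0852
grip_force: 0.0
```

Emit:
carry_out([
  [[0.226, 0.56, 0], [0, 0, 0.0377]],
  [[0.226, 0.56, 0], [0, 0, 0.0377]],
  [[0.226, 0.56, 0], [0, 0, 0.0377]],
  [[0.226, 0.56, 0], [0, 0, 0.0377]],
  [[0.226, 0.56, 0], [0, 0, 0.0377]],
])

```text
clock: 1.35
ee_pos: [0.4713, -0.1206, 0.4047]
eef_rot: [[0.453, 0.892, 0.0], [0.892, -0.453, -0.0], [-0.0, 0.0, -1.0]]
ft_force: [0.8, -0.7, -0.4]
finger_gap: 0.0853
grip_force: 0.0
```

Emit:
carry_out([
  [[0.226, 0.56, 0], [0, 0, 0.0377]],
  [[0.226, 0.56, 0], [0, 0, 0.0377]],
  [[0.226, 0.56, 0], [0, 0, 0.0377]],
  [[0.226, 0.56, 0], [0, 0, 0.0377]],
  [[0.226, 0.56, 0], [0, 0, 0.0377]],
])

```text
clock: 1.98
ee_pos: [0.5845, 0.1593, 0.4044]
eef_rot: [[0.093, 0.996, -0.0], [0.996, -0.093, -0.001], [-0.001, -0.0, -1.0]]
ft_force: [0.9, -0.8, -0.1]
finger_gap: 0.0851
grip_force: 0.0
```

Emit:
carry_out([
  [[0, 0.3, 0], [0, 0, 0]],
  [[0, 0.3, 0], [0, 0, 0]],
  [[0, 0, 0], [0, 0, 0]],
])

```text
clock: 2.35
ee_pos: [0.5832, 0.2209, 0.4045]
eef_rot: [[0.09, 0.996, -0.001], [0.996, -0.09, 0.002], [0.002, -0.001, -1.0]]
ft_force: [0.2, -0.3, -0.3]
finger_gap: 0.0853
grip_force: 0.0
```

```bash
python3 - <<'E'
from h import *
s=robot.sense();print(s['clock'],s['ee_pos'],s['eef_rot'].round(4),s['joint_pos'])
m,d=shot('wrist','wr1',None,1.4);print(m)
E
```

```text
2.35 [0.58323006 0.22086926 0.40446934] [[ 8.96e-02  9.96e-01 -7.00e-04]
 [ 9.96e-01 -8.96e-02  1.90e-03]
 [ 1.80e-03 -9.00e-04 -1.00e+00]] [ -8.69667092  28.02876599 -22.71722362 105.05027716  13.63433232
  49.58893585 -43.05517708]
{'fx': 310.0134133591756, 'fy': 310.0134133591756, 'cx': 285.74860960012126, 'cy': 206.53657744778786, 'origin': array([0.59025082, 0.29769387, 0.3734721 ]), 'orientation': array([[ 0.99598767, -0.08487847, -0.02835844],
       [-0.08947744, -0.94994029, -0.29934468],
       [-0.00153091,  0.30068105, -0.95372352]])}
```

View pics/wr1.png

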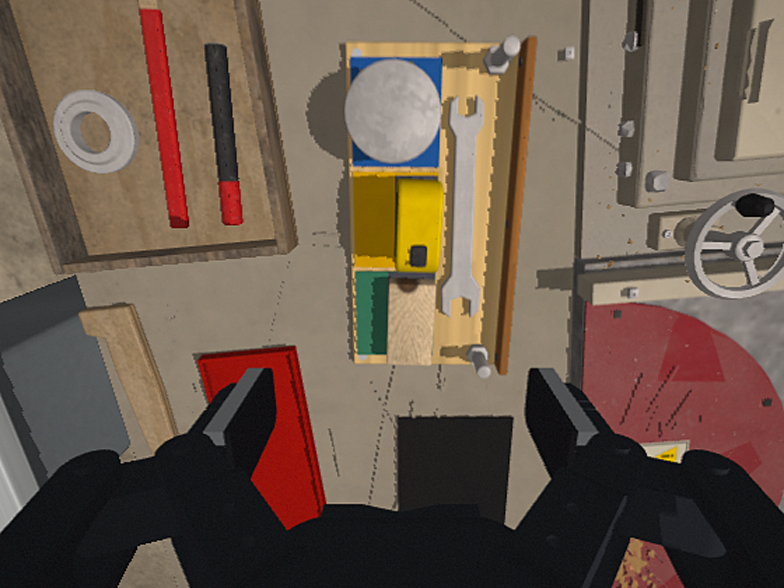

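Wrist view (1.4x): board front corners (346,44),(355,363); tin lid centre (393,110); tape top from (399,180) to (441,272); block top x 389–434 with end edge at y 365; spanner shaft middle about (462,205), ends y 96 and 315.

```bash
python3 - <<'E'
from h import *
f=np.load('wr1.npz');im,d=f['im'],f['d'];m=camera_model('wrist');P=cloud(m,d)
C=lambda X,Y,z:w(m,(X+.5)/1.4-.5,(Y+.5)/1.4-.5,z)[:2]
fl,fr=C(346,43,.006),C(355,363,.006)
y=(fl-fr)/np.linalg.norm(fl-fr);x=np.array([y[1],-y[0]]);o=(fl+fr)/2+.067*x
print('len',np.linalg.norm(fl-fr),'yaw',np.degrees(np.arctan2(x[1],x[0])),'o',o)
for n,a in dict(tin=(393,110.5,.047),tapeA=(399,180,.072),tapeB=(441,272,.072),blockL=(388.5,364,.028),blockR=(433.5,365,.028),blockmidL=(389,310,.028),blockmidR=(435,310,.028),span=(463,205,.014),s1=(467,97,.014),s2=(460,315,.014),gy1=(365,163,.008),gg=(372,271,.008),gg2=(372,354,.008),yy=(375,171,.008),yy2=(375,268,.008),bl=(350,110,.008),
  b2=(395,165,.008)).items():
    p=C(*a);q=p-o;print(n,p.round(4),'rack',(q@x).round(4),(q@y).round(4))
# depth height segmentation
for n,(lo,hi),(X0,X1,Y0,Y1) in (('tin',(.043,.052),(.53,.64,.28,.38)),('tape',(.066,.077),(.56,.63,.19,.3)),('block',(.024,.033),(.55,.62,.1,.21))):
    k=(P[...,2]>lo)&(P[...,2]<hi)&(P[...,0]>X0)&(P[...,0]<X1)&(P[...,1]>Y0)&(P[...,1]<Y1)
    print(n,P[k].mean(0).round(4),k.sum(),cv2.minAreaRect((P[k][:,:2]*1000).astype(np.float32)))
E
```

```text
len 0.26690841388770475 yaw -5.649781649375622 o [0.61035872 0.23710064]
tin [0.5878 0.3229] rack -0.0309 0.0832
tapeA [0.5878 0.2771] rack -0.0263 0.0376
tapeB [0.6119 0.2104] rack 0.0042 -0.0264
blockL [0.5635 0.1183] rack -0.0349 -0.1229
blockR [0.603  0.1137] rack 0.0048 -0.1236
blockmidL [0.569  0.1687] rack -0.0344 -0.0721
blockmidR [0.6078 0.1652] rack 0.0045 -0.0718
span [0.6375 0.2491] rack 0.0259 0.0146
s1 [0.6445 0.33  ] rack 0.0248 0.0958
s2 [0.6302 0.1532] rack 0.028 -0.0816
gy1 [0.5611 0.2891] rack -0.0541 0.0469
gg [0.5566 0.1988] rack -0.0497 -0.0434
gg2 [0.5477 0.1196] rack -0.0508 -0.1231
yy [0.5685 0.2822] rack -0.0461 0.0407
yy2 [0.5595 0.2012] rack -0.0471 -0.0407
bl [0.5541 0.3297] rack -0.0651 0.0866
b2 [0.5851 0.2853] rack -0.0299 0.0455
tin [0.587  0.3234 0.0465] 4060 ((586.8807983398438, 322.66339111328125), (67.62319946289062, 67.8141860961914), 58.731502532958984)
tape [0.5973 0.2406 0.0675] 1321 ((598.3758544921875, 242.08534240722656), (53.048606872558594, 31.209653854370117), 83.9875259399414)
block [0.5856 0.1556 0.0277] 1927 ((585.543212890625, 153.84307861328125), (75.083740234375, 39.99977493286133), 83.06818389892578)
```

Emit:
carry_out([
  [[0.03, -0.35, -0.3], [0, 0, 0]],
  [[0, -0.35, -0.4], [0, 0, 0]],
  [[0, 0, -0.5], [0, 0, 0]],
  [[0, 0, -0.5], [0, 0, 0]],
  [[0, 0, -0.3], [0, 0, 0]],
], gripper=60)

```text
clock: 3.02
ee_pos: [0.5864, 0.1447, 0.2022]
eef_rot: [[0.098, 0.995, -0.003], [0.995, -0.098, -0.003], [-0.003, -0.003, -1.0]]
ft_force: [-0.5, 0.5, 0.4]
finger_gap: 0.0596
grip_force: 0.0
```

Emit:
carry_out([
  [[0, 0, -0.08], [0, 0, 0]],
  [[0, 0, -0.06], [0, 0, 0]],
  [[0, 0, 0], [0, 0, 0]],
])

```text
clock: 3.4
ee_pos: [0.5875, 0.1474, 0.1916]
eef_rot: [[0.095, 0.995, 0.001], [0.995, -0.095, 0.0], [0.0, 0.001, -1.0]]
ft_force: [0.4, -0.6, -0.4]
finger_gap: 0.0602
grip_force: 0.0
```

```bash
python3 - <<'E'
from h import *
shot('wrist','wr2',None,1.4)
E
```

```text
(no output)
```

View pics/wr2.png

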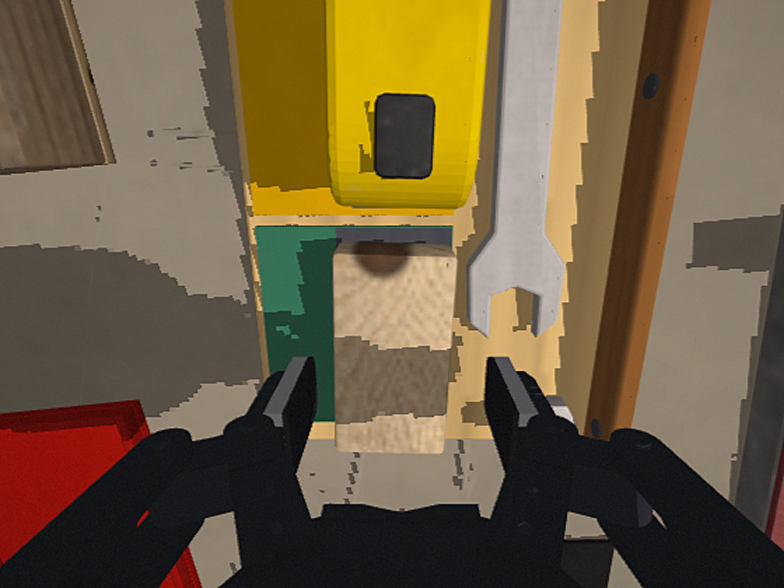

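Block (335–455, 245–450) is centred between the pads; fingers clear the spanner jaw and bolt. Close.

Emit:
carry_out([
  [[0, 0, -0.05], [0, 0, 0]],
  [[0, 0, 0], [0, 0, 0]],
  [[0, 0, 0], [0, 0, 0]],
])

```text
clock: 3.82
ee_pos: [0.5871, 0.1477, 0.1859]
eef_rot: [[0.095, 0.996, 0.0], [0.996, -0.095, 0.0], [0.0, 0.0, -1.0]]
ft_force: [0.1, -0.2, 0.6]
finger_gap: 0.06
grip_force: 0.0
```

Emit:
carry_out([
  [[0, 0, 0], [0, 0, 0]],
  [[0, 0, 0], [0, 0, 0]],
  [[0, 0, 0], [0, 0, 0]],
  [[0, 0, 0], [0, 0, 0]],
], gripper=20, newtons=30)

```text
clock: 4.32
ee_pos: [0.5872, 0.1478, 0.186]
eef_rot: [[0.095, 0.995, 0.001], [0.995, -0.095, 0.0], [0.0, 0.0, -1.0]]
ft_force: [0.1, 0.5, 3.2]
finger_gap: 0.0392
grip_force: 31.8
```

Emit:
carry_out([
  [[0, 0, 0.1], [0, 0, 0]],
  [[0, 0, 0.3], [0, 0, 0]],
  [[0, 0, 0.3], [0, 0, 0]],
  [[0, 0, 0.1], [0, 0, 0]],
])

```text
clock: 4.82
ee_pos: [0.5876, 0.1478, 0.2676]
eef_rot: [[0.095, 0.995, 0.003], [0.995, -0.095, 0.001], [0.001, 0.003, -1.0]]
ft_force: [0.9, 0.8, -0.2]
finger_gap: 0.0392
grip_force: 31.4
```

Emit:
carry_out([
  [[0.02, -0.3, 0], [0, 0, 0]],
  [[0.02, -0.56, 0], [0, 0, 0]],
  [[0.02, -0.58, 0], [0, 0, 0]],
  [[0.02, -0.58, 0], [0, 0, 0]],
  [[0.02, -0.58, 0], [0, 0, 0]],
])

```text
clock: 5.45
ee_pos: [0.5966, -0.1142, 0.2651]
eef_rot: [[0.095, 0.996, -0.001], [0.996, -0.095, 0.0], [0.0, -0.001, -1.0]]
ft_force: [1.0, 0.4, 0.2]
finger_gap: 0.0392
grip_force: 31.4
```

Emit:
carry_out([
  [[0.02, -0.56, 0], [0, 0, 0]],
  [[0, -0.27, -0.2], [0, 0, 0]],
  [[0, 0, -0.35], [0, 0, 0]],
  [[0, 0, -0.2], [0, 0, 0]],
  [[0, 0, 0], [0, 0, 0]],
])

```text
clock: 6.08
ee_pos: [0.5982, -0.1934, 0.1885]
eef_rot: [[0.092, 0.996, -0.004], [0.996, -0.092, 0.002], [0.002, -0.005, -1.0]]
ft_force: [0.0, 0.0, 0.6]
finger_gap: 0.0391
grip_force: 31.4
```

Emit:
carry_out([
  [[0, 0, -0.04], [0, 0, 0]],
  [[0, 0, -0.03], [0, 0, 0]],
  [[0, 0, 0], [0, 0, 0]],
])

```text
clock: 6.45
ee_pos: [0.5993, -0.1952, 0.1842]
eef_rot: [[0.095, 0.996, 0.001], [0.996, -0.095, -0.0], [-0.0, 0.001, -1.0]]
ft_force: [-0.5, 0.3, -0.5]
finger_gap: 0.0396
grip_force: 31.4
```

Emit:
carry_out([
  [[0, 0, 0], [0, 0, 0]],
  [[0, 0, 0], [0, 0, 0]],
  [[0, 0, 0], [0, 0, 0]],
], gripper=60)

```text
clock: 6.82
ee_pos: [0.5991, -0.1954, 0.1839]
eef_rot: [[0.095, 0.995, 0.0], [0.995, -0.095, -0.0], [-0.0, 0.0, -1.0]]
ft_force: [-0.6, 0.5, -0.2]
finger_gap: 0.0596
grip_force: 0.0
```

Emit:
carry_out([
  [[0, 0, 0.4], [0, 0, 0]],
  [[0, 0.2, 0.5], [0, 0, 0]],
  [[0, 0.58, 0.1], [0, 0, 0]],
  [[0, 0.58, 0], [0, 0, 0]],
  [[0, 0.58, 0], [0, 0, 0]],
])

```text
clock: 7.45
ee_pos: [0.599, 0.0001, 0.2843]
eef_rot: [[0.096, 0.995, 0.001], [0.995, -0.096, 0.0], [0.0, 0.001, -1.0]]
ft_force: [1.1, -0.1, -0.2]
finger_gap: 0.0602
grip_force: 0.0
```

Emit:
carry_out([
  [[0, 0.58, 0], [0, 0, 0]],
  [[0, 0.58, 0], [0, 0, 0]],
  [[0, 0.58, 0], [0, 0, 0]],
  [[0, 0.58, 0], [0, 0, 0]],
  [[0, 0.1, 0], [0, 0, 0]],
])

```text
clock: 8.07
ee_pos: [0.5977, 0.2474, 0.2844]
eef_rot: [[0.087, 0.996, 0.001], [0.996, -0.087, 0.005], [0.005, 0.0, -1.0]]
ft_force: [0.6, -0.8, -0.7]
finger_gap: 0.0603
grip_force: 0.0
```

```bash
python3 - <<'E'
from h import *
s=robot.sense();print(s['ee_pos'])
shot('wrist','wr3',None,1.4)
E
```

```text
[0.5977003  0.24740638 0.28440251]
```

View pics/wr3.png

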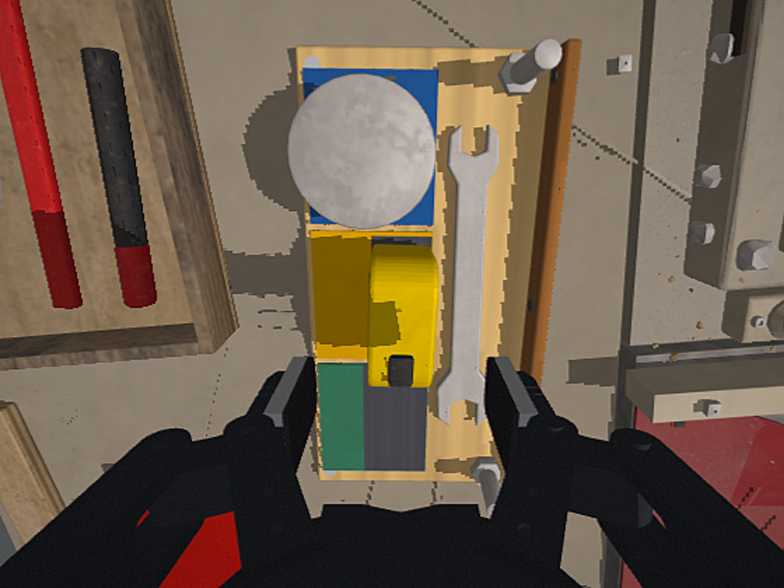

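Plates and block outline (364–427, 388–470) are visible; tape at (370–438, 245–388). Descend on the tape.

Emit:
carry_out([
  [[0, 0, -0.3], [0, 0, 0]],
  [[0, 0, -0.3], [0, 0, 0]],
  [[0, 0, -0.22], [0, 0, 0]],
  [[0, 0, 0], [0, 0, 0]],
  [[0, 0, 0], [0, 0, 0]],
])

```text
clock: 8.75
ee_pos: [0.5996, 0.2405, 0.2024]
eef_rot: [[0.095, 0.995, 0.001], [0.995, -0.095, 0.0], [0.001, 0.001, -1.0]]
ft_force: [-0.3, -0.3, -0.2]
finger_gap: 0.0598
grip_force: 0.0
```

Emit:
carry_out([
  [[0, 0, 0], [0, 0, 0]],
  [[0, 0, 0], [0, 0, 0]],
  [[0, 0, 0], [0, 0, 0]],
  [[0, 0, 0], [0, 0, 0]],
], gripper=15, newtons=45)

```text
clock: 9.25
ee_pos: [0.5993, 0.241, 0.2029]
eef_rot: [[0.095, 0.996, 0.001], [0.996, -0.095, 0.0], [0.001, 0.001, -1.0]]
ft_force: [-2.1, -1.5, 6.4]
finger_gap: 0.0312
grip_force: 45.0
```

Emit:
carry_out([
  [[0, 0, 0.1], [0, 0, 0]],
  [[0, 0, 0.3], [0, 0, 0]],
  [[0, 0, 0.3], [0, 0, 0]],
  [[0, 0, 0.1], [0, 0, 0]],
])

```text
clock: 9.75
ee_pos: [0.5996, 0.2409, 0.2837]
eef_rot: [[0.095, 0.995, 0.003], [0.995, -0.095, 0.001], [0.002, 0.003, -1.0]]
ft_force: [1.3, 0.2, -2.3]
finger_gap: 0.0316
grip_force: 45.0
```

Emit:
carry_out([
  [[0.02, -0.3, 0], [0, 0, 0]],
  [[0.02, -0.56, 0], [0, 0, 0]],
  [[0.02, -0.58, 0], [0, 0, 0]],
  [[0, -0.58, 0], [0, 0, 0]],
  [[0, -0.58, 0], [0, 0, 0]],
])

```text
clock: 10.38
ee_pos: [0.6046, -0.0213, 0.281]
eef_rot: [[0.095, 0.996, -0.001], [0.996, -0.095, -0.0], [-0.0, -0.001, -1.0]]
ft_force: [0.7, 0.1, -1.5]
finger_gap: 0.0314
grip_force: 44.9
```

Emit:
carry_out([
  [[0, -0.54, 0], [0, 0, 0]],
  [[0, -0.27, -0.2], [0, 0, 0]],
  [[0, 0, -0.35], [0, 0, 0]],
  [[0, 0, -0.2], [0, 0, 0]],
  [[0, 0, 0], [0, 0, 0]],
])

```text
clock: 11.0
ee_pos: [0.6042, -0.0987, 0.2045]
eef_rot: [[0.092, 0.996, -0.005], [0.996, -0.092, 0.001], [0.001, -0.005, -1.0]]
ft_force: [-0.5, 0.5, -1.5]
finger_gap: 0.0316
grip_force: 44.9
```

Emit:
carry_out([
  [[0, 0, -0.05], [0, 0, 0]],
  [[0, 0, -0.04], [0, 0, 0]],
  [[0, 0, 0], [0, 0, 0]],
])

```text
clock: 11.38
ee_pos: [0.6054, -0.1001, 0.1982]
eef_rot: [[0.094, 0.996, 0.001], [0.996, -0.094, -0.0], [-0.0, 0.001, -1.0]]
ft_force: [-0.2, -0.8, -1.4]
finger_gap: 0.0316
grip_force: 45.0
```

Emit:
carry_out([
  [[0, 0, -0.02], [0, 0, 0]],
  [[0, 0, 0], [0, 0, 0]],
  [[0, 0, 0], [0, 0, 0]],
])

```text
clock: 11.75
ee_pos: [0.6054, -0.1001, 0.1979]
eef_rot: [[0.095, 0.995, 0.001], [0.995, -0.095, -0.001], [-0.001, 0.001, -1.0]]
ft_force: [-3.0, 0.6, 9.8]
finger_gap: 0.0315
grip_force: 46.6
```

Emit:
carry_out([
  [[0, 0, 0], [0, 0, 0]],
  [[0, 0, 0], [0, 0, 0]],
  [[0, 0, 0], [0, 0, 0]],
], gripper=60)

```text
clock: 12.12
ee_pos: [0.6051, -0.1004, 0.1956]
eef_rot: [[0.095, 0.995, 0.0], [0.995, -0.095, -0.0], [-0.0, 0.0, -1.0]]
ft_force: [-0.4, 1.8, 0.4]
finger_gap: 0.0604
grip_force: 0.0
```

Emit:
carry_out([
  [[0, 0, 0.3], [0, 0, 0]],
  [[0, 0, 0.5], [0, 0, 0]],
  [[0, 0.5, 0.1], [0, 0, 0]],
  [[-0.03, 0.58, 0], [0, 0, 0]],
  [[-0.03, 0.58, 0], [0, 0, 0]],
])

```text
clock: 12.75
ee_pos: [0.5991, 0.0669, 0.286]
eef_rot: [[0.096, 0.995, 0.001], [0.995, -0.096, 0.0], [0.0, 0.001, -1.0]]
ft_force: [0.9, 0.5, 0.8]
finger_gap: 0.06
grip_force: 0.0
```

Emit:
carry_out([
  [[-0.03, 0.58, 0], [0, 0, 0]],
  [[-0.03, 0.58, 0], [0, 0, 0]],
  [[-0.02, 0.58, 0], [0, 0, 0]],
  [[0, 0.4, 0], [0, 0, 0]],
  [[0, 0, 0], [0, 0, 0]],
], gripper=85)

```text
clock: 13.38
ee_pos: [0.5897, 0.2852, 0.286]
eef_rot: [[0.088, 0.996, 0.0], [0.996, -0.088, 0.004], [0.004, -0.0, -1.0]]
ft_force: [0.4, 0.8, -0.3]
finger_gap: 0.0851
grip_force: 0.0
```

```bash
python3 - <<'E'
from h import *
s=robot.sense();print(s['clock'],s['ee_pos'])
shot('wrist','wr4',None,1.4)
E
```

```text
13.375 [0.58968813 0.28520246 0.28596066]
```

View pics/wr4.png

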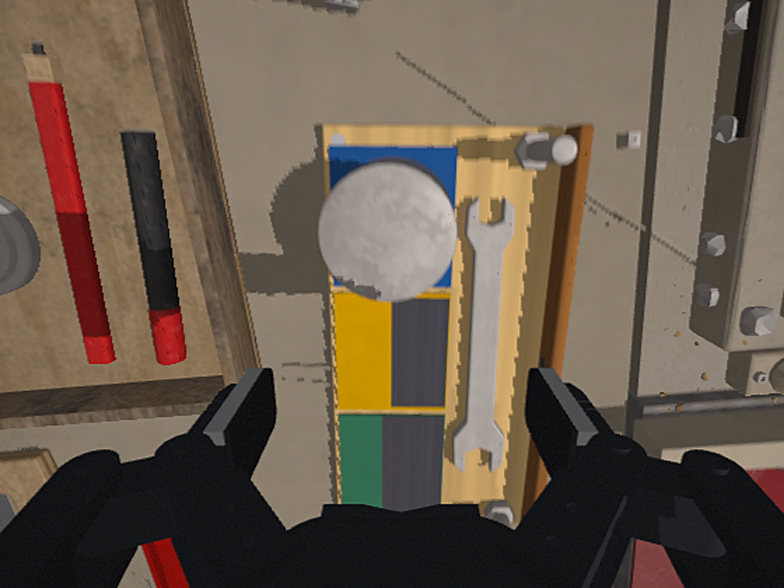

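Outlines now visible: tape outline (391–450, 299–407); block outline left edge 383, right 444; tin lid centre (387,232).

```bash
python3 - <<'E'
from h import *
m=camera_model('wrist');f=np.load('wr4.npz');P=cloud(m,f['d'])
C=lambda X,Y,z:w(m,(X+.5)/1.4-.5,(Y+.5)/1.4-.5,z)[:2].round(4)
print('tapeout corners',C(391.5,299,.008),C(450.5,299,.008),C(390,406,.008),C(445.5,407,.008))
print('block L/R',C(382.5,455,.008),C(444,455,.008))
print('yellow plate',C(337,293,.008),C(450,293,.008), C(341,408,.008))
print('tin',C(387,232,.047))
print('spanner mid',C(485,335,.014),C(471,335,.014),C(499,335,.014),'ends',C(491,197,.014),C(478,470,.014))
k=(P[...,2]>.043)&(P[...,2]<.052)&(P[...,0]>.53)&(P[...,0]<.64)&(P[...,1]>.28)&(P[...,1]<.38)
print(cv2.minEnclosingCircle((P[k][:,:2]*1000).astype(np.float32)))
E
```

```text
tapeout corners [0.5843 0.2755] [0.6196 0.2723] [0.5762 0.2023] [0.6121 0.1983]
block L/R [0.5674 0.1649] [0.6089 0.1612]
yellow plate [0.5523 0.2822] [0.6195 0.2761] [0.5442 0.2037]
tin [0.5875 0.3227]
spanner mid [0.6384 0.2497] [0.63   0.2504] [0.6468 0.2489] ends [0.6443 0.331 ] [0.6306 0.152 ]
((587.0206298828125, 321.6526184082031), 34.21829605102539)
```

Emit:
carry_out([
  [[-0.03, 0.22, 0], [0, 0, 0]],
  [[0, 0.22, -0.2], [0, 0, 0]],
  [[0, 0, -0.3], [0, 0, 0]],
  [[0, 0, -0.3], [0, 0, 0]],
  [[0, 0, -0.15], [0, 0, 0]],
])

```text
clock: 14.05
ee_pos: [0.5877, 0.323, 0.189]
eef_rot: [[0.096, 0.995, -0.002], [0.995, -0.096, -0.002], [-0.002, -0.002, -1.0]]
ft_force: [-0.0, -0.3, -0.6]
finger_gap: 0.0851
grip_force: 0.0
```

Emit:
carry_out([
  [[0, 0, 0], [0, 0, 0]],
  [[0, 0, 0], [0, 0, 0]],
])

```text
clock: 14.3
ee_pos: [0.5886, 0.3239, 0.1917]
eef_rot: [[0.095, 0.995, 0.002], [0.995, -0.095, 0.001], [0.001, 0.001, -1.0]]
ft_force: [-0.4, 0.3, -0.3]
finger_gap: 0.0849
grip_force: 0.0
```

Emit:
carry_out([
  [[0, 0, 0], [0, 0, 0]],
  [[0, 0, 0], [0, 0, 0]],
  [[0, 0, 0], [0, 0, 0]],
  [[0, 0, 0], [0, 0, 0]],
], gripper=50, newtons=40)

```text
clock: 14.8
ee_pos: [0.5883, 0.3241, 0.1925]
eef_rot: [[0.095, 0.995, 0.001], [0.995, -0.095, 0.001], [0.001, 0.001, -1.0]]
ft_force: [-1.2, 0.2, 5.4]
finger_gap: 0.0664
grip_force: 43.7
```

Emit:
carry_out([
  [[0, 0, 0.1], [0, 0, 0]],
  [[0, 0, 0.3], [0, 0, 0]],
  [[0, 0, 0.3], [0, 0, 0]],
  [[0, 0, 0.1], [0, 0, 0]],
])

```text
clock: 15.3
ee_pos: [0.5886, 0.324, 0.2729]
eef_rot: [[0.095, 0.995, 0.003], [0.995, -0.095, 0.002], [0.002, 0.003, -1.0]]
ft_force: [-0.1, 0.2, -1.8]
finger_gap: 0.0669
grip_force: 45.8
```

Emit:
carry_out([
  [[0.04, -0.3, 0], [0, 0, 0]],
  [[0.04, -0.55, 0], [0, 0, 0]],
  [[0.04, -0.55, 0], [0, 0, 0]],
  [[0.04, -0.55, 0], [0, 0, 0]],
  [[0.04, -0.55, 0], [0, 0, 0]],
])

```text
clock: 15.92
ee_pos: [0.6077, 0.0717, 0.2701]
eef_rot: [[0.095, 0.996, -0.001], [0.996, -0.095, -0.0], [-0.0, -0.001, -1.0]]
ft_force: [0.8, -0.3, -2.1]
finger_gap: 0.0669
grip_force: 45.8
```

Emit:
carry_out([
  [[0.03, -0.55, 0], [0, 0, 0]],
  [[0, -0.31, -0.2], [0, 0, 0]],
  [[0, 0, -0.35], [0, 0, 0]],
  [[0, 0, -0.2], [0, 0, 0]],
  [[0, 0, 0], [0, 0, 0]],
])

```text
clock: 16.55
ee_pos: [0.6101, -0.0114, 0.194]
eef_rot: [[0.093, 0.996, -0.004], [0.996, -0.093, 0.0], [-0.0, -0.004, -1.0]]
ft_force: [0.4, -0.4, -2.3]
finger_gap: 0.0668
grip_force: 45.9
```

Emit:
carry_out([
  [[0, 0, -0.06], [0, 0, 0]],
  [[0, 0, -0.03], [0, 0, 0]],
  [[0, 0, 0], [0, 0, 0]],
])

```text
clock: 16.92
ee_pos: [0.6115, -0.0118, 0.1875]
eef_rot: [[0.094, 0.996, 0.002], [0.996, -0.094, 0.0], [0.001, 0.002, -1.0]]
ft_force: [-0.4, -0.1, 0.0]
finger_gap: 0.0666
grip_force: 46.0
```

Emit:
carry_out([
  [[0, 0, 0], [0, 0, 0]],
  [[0, 0, 0], [0, 0, 0]],
  [[0, 0, 0], [0, 0, 0]],
], gripper=85)

```text
clock: 17.3
ee_pos: [0.6112, -0.0125, 0.1869]
eef_rot: [[0.095, 0.995, 0.0], [0.995, -0.095, -0.0], [-0.0, 0.001, -1.0]]
ft_force: [-0.1, -0.4, 0.7]
finger_gap: 0.0849
grip_force: 0.0
```

Emit:
carry_out([
  [[0, 0, 0.3], [0, 0, 0]],
  [[0, 0, 0.5], [0, 0, 0]],
  [[0, 0.4, 0.3], [0, 0, 0]],
  [[0, 0.5, 0], [0, 0, 0]],
  [[0, 0.5, 0], [0, 0, 0]],
])

```text
clock: 17.92
ee_pos: [0.6112, 0.1286, 0.2976]
eef_rot: [[0.096, 0.995, 0.002], [0.995, -0.096, 0.0], [0.0, 0.002, -1.0]]
ft_force: [1.0, -0.3, 0.1]
finger_gap: 0.0852
grip_force: 0.0
```

```bash
python3 - <<'E'
from h import *
s=robot.sense();print(s['clock'],s['ee_pos'])
shot('scene','sc1',(180,80,420,260),3.3)
E
```

```text
17.925 [0.61122919 0.12856666 0.29761236]
```

View pics/sc1.png

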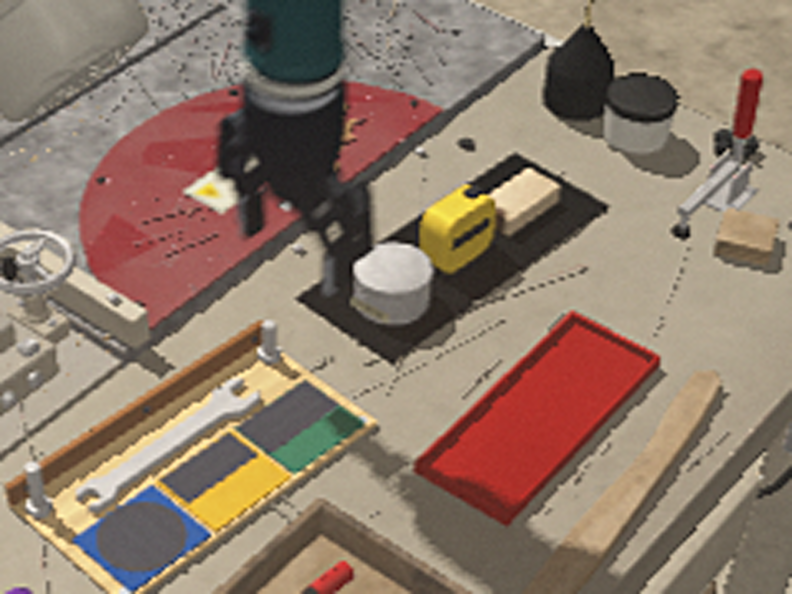

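All three stand well inside the mat (tin (393,283), tape (457,230), block (525,198)); spanner untouched, outlines clear. Now the spanner.

Emit:
carry_out([
  [[0.1, 0.4, -0.1], [0, 0, 0]],
  [[0.1, 0.45, -0.3], [0, 0, 0]],
  [[0.08, 0.3, -0.3], [0, 0, 0]],
  [[0, 0, -0.25], [0, 0, 0]],
  [[0, 0, 0], [0, 0, 0]],
], gripper=31)

```text
clock: 18.6
ee_pos: [0.6379, 0.2423, 0.1994]
eef_rot: [[0.094, 0.996, -0.005], [0.996, -0.094, -0.002], [-0.003, -0.004, -1.0]]
ft_force: [0.1, -0.3, 0.9]
finger_gap: 0.0308
grip_force: 0.0
```

Emit:
carry_out([
  [[0, 0, 0], [0, 0, 0]],
  [[0, 0, 0], [0, 0, 0]],
])

```text
clock: 18.85
ee_pos: [0.6398, 0.2421, 0.2032]
eef_rot: [[0.096, 0.995, 0.002], [0.995, -0.096, 0.001], [0.001, 0.002, -1.0]]
ft_force: [0.3, 0.5, 0.7]
finger_gap: 0.0309
grip_force: 0.0
```

```bash
python3 - <<'E'
from h import *
shot('wrist','wr5',None,1.4)
E
```

```text
(no output)
```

View pics/wr5.png

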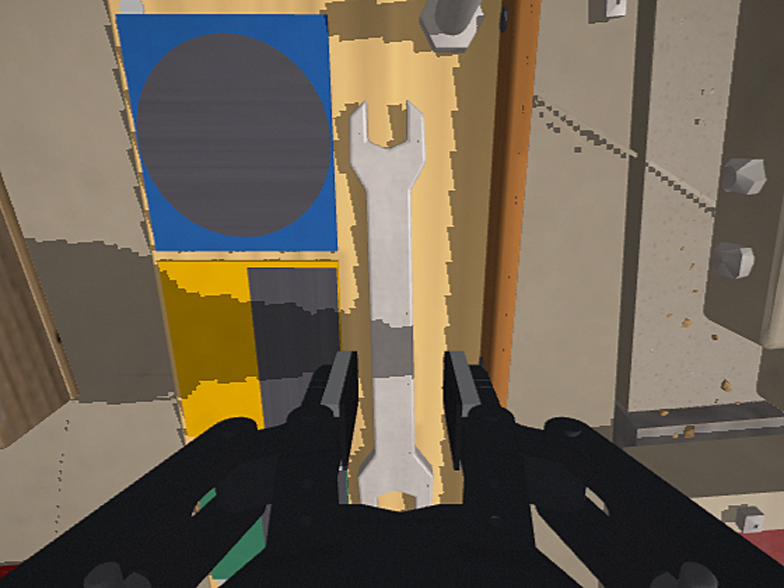

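Shaft is about 2 mm on the robot side of the finger midline (393 vs 401); shift and descend.

Emit:
carry_out([
  [[-0.02, 0, -0.1], [0, 0, 0]],
  [[0, 0, -0.08], [0, 0, 0]],
  [[0, 0, -0.03], [0, 0, 0]],
  [[0, 0, 0], [0, 0, 0]],
  [[0, 0, 0], [0, 0, 0]],
])

```text
clock: 19.52
ee_pos: [0.6366, 0.2425, 0.1809]
eef_rot: [[0.095, 0.996, -0.002], [0.996, -0.095, -0.001], [-0.002, -0.002, -1.0]]
ft_force: [-0.6, -0.7, 5.1]
finger_gap: 0.031
grip_force: 2.5
```

Emit:
carry_out([
  [[0, 0, 0], [0, 0, 0]],
  [[0, 0, 0], [0, 0, 0]],
  [[0, 0, 0], [0, 0, 0]],
  [[0, 0, 0], [0, 0, 0]],
], gripper=5, newtons=50)

```text
clock: 20.02
ee_pos: [0.6368, 0.243, 0.181]
eef_rot: [[0.094, 0.996, -0.0], [0.996, -0.094, -0.0], [-0.0, -0.0, -1.0]]
ft_force: [-2.4, 0.3, 5.5]
finger_gap: 0.0154
grip_force: 49.3
```

Emit:
carry_out([
  [[0, 0, 0.1], [0, 0, 0]],
  [[0, 0, 0.3], [0, 0, 0]],
  [[0, 0, 0.3], [0, 0, 0]],
  [[0, 0, 0.3], [0, 0, 0]],
  [[0, 0, 0], [0, 0, 0]],
])

```text
clock: 20.65
ee_pos: [0.6383, 0.2431, 0.2833]
eef_rot: [[0.095, 0.995, 0.005], [0.995, -0.095, 0.003], [0.003, 0.005, -1.0]]
ft_force: [-0.1, 0.6, -1.6]
finger_gap: 0.0154
grip_force: 49.0
```

Emit:
carry_out([
  [[-0.2, -0.22, 0], [0, 0, 0.009]],
  [[-0.38, -0.42, 0], [0, 0, 0.009]],
  [[-0.4, -0.45, 0], [0, 0, 0.009]],
  [[-0.4, -0.45, 0], [0, 0, 0.009]],
  [[-0.38, -0.42, 0], [0, 0, 0.009]],
])

```text
clock: 21.28
ee_pos: [0.4592, 0.0448, 0.2798]
eef_rot: [[0.005, 1.0, -0.002], [1.0, -0.005, -0.0], [-0.0, -0.002, -1.0]]
ft_force: [0.6, -1.2, -2.0]
finger_gap: 0.0158
grip_force: 49.0
```

Emit:
carry_out([
  [[-0.24, -0.27, 0], [0, 0, 0.007]],
  [[0, 0, -0.2], [0, 0, 0]],
  [[0, 0, -0.35], [0, 0, 0]],
  [[0, 0, -0.25], [0, 0, 0]],
  [[0, 0, 0], [0, 0, 0]],
])

```text
clock: 21.9
ee_pos: [0.4364, 0.0197, 0.1989]
eef_rot: [[-0.01, 1.0, -0.005], [1.0, 0.01, -0.001], [-0.001, -0.005, -1.0]]
ft_force: [0.3, -0.1, -1.0]
finger_gap: 0.0154
grip_force: 49.1
```

```bash
python3 - <<'E'
from h import *
s=robot.sense();print(s['clock'],s['ee_pos'],s['ft_force'])
shot('wrist','wr6',None,1.4)
E
```

```text
21.9 [0.43636325 0.01973728 0.19889844] [ 0.26831065 -0.07441992 -0.97620614]
```

View pics/wr6.png

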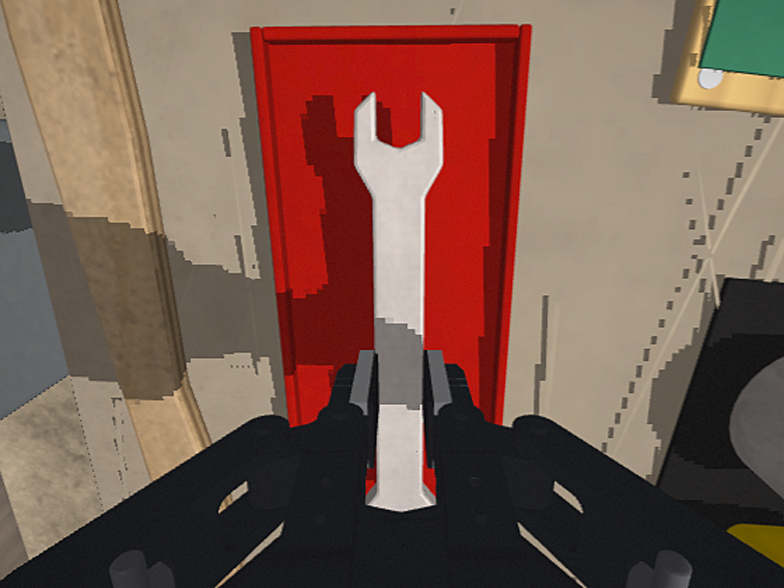

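Spanner (355–443) hangs centred and parallel over the tray (260–525). Lower (z 0.200 → 0.1795).

Emit:
carry_out([
  [[0, 0, -0.1], [0, 0, 0]],
  [[0, 0, -0.09], [0, 0, 0]],
  [[0, 0, -0.03], [0, 0, 0]],
  [[0, 0, 0], [0, 0, 0]],
])

```text
clock: 22.45
ee_pos: [0.437, 0.0197, 0.1789]
eef_rot: [[-0.009, 1.0, 0.0], [1.0, 0.009, -0.0], [-0.0, 0.0, -1.0]]
ft_force: [-0.6, 1.3, -0.0]
finger_gap: 0.0152
grip_force: 49.2
```

Emit:
carry_out([
  [[0, 0, 0], [0, 0, 0]],
  [[0, 0, 0], [0, 0, 0]],
  [[0, 0, 0], [0, 0, 0]],
], gripper=30)

```text
clock: 22.82
ee_pos: [0.4371, 0.0197, 0.1787]
eef_rot: [[-0.009, 1.0, 0.0], [1.0, 0.009, 0.0], [0.0, 0.0, -1.0]]
ft_force: [0.1, 0.3, -0.7]
finger_gap: 0.0299
grip_force: 0.0
```

Emit:
carry_out([
  [[0, 0, 0.2], [0, 0, 0]],
  [[0, 0, 0.5], [0, 0, 0]],
  [[0, 0, 0.5], [0, 0, 0]],
  [[0, 0, 0], [0, 0, 0]],
])

```text
clock: 23.32
ee_pos: [0.438, 0.0195, 0.3016]
eef_rot: [[-0.008, 1.0, 0.007], [1.0, 0.008, 0.001], [0.001, 0.007, -1.0]]
ft_force: [-0.4, -0.1, -1.0]
finger_gap: 0.0298
grip_force: 0.0
```

```bash
python3 - <<'E'
from h import *
s=robot.sense();print(s['clock'],s['ee_pos'])
shot('wrist','wr7',None,1.4)
E
```

```text
23.325 [0.43798188 0.01952979 0.30162358]
```

View pics/wr7.png

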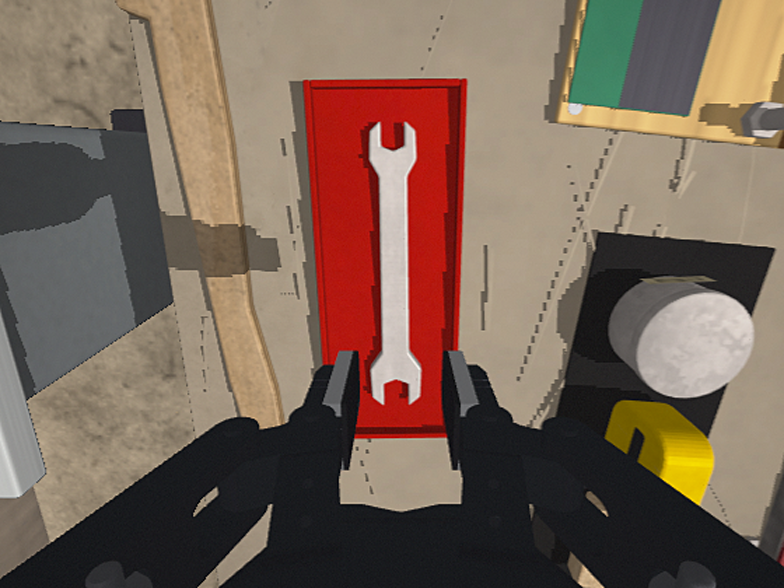

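Spanner lies flat inside the tray (122–405 within 88–430). Now the tin back.

Emit:
carry_out([
  [[0.35, -0.07, 0], [0, 0, -0.011]],
  [[0.35, -0.07, 0], [0, 0, -0.011]],
  [[0.35, -0.06, 0], [0, 0, -0.01]],
  [[0.35, -0.06, 0], [0, 0, -0.01]],
  [[0.34, -0.06, 0], [0, 0, -0.01]],
], gripper=85)

```text
clock: 24.0
ee_pos: [0.6115, -0.0126, 0.2964]
eef_rot: [[0.095, 0.995, -0.004], [0.995, -0.095, -0.001], [-0.001, -0.004, -1.0]]
ft_force: [-0.8, 0.1, -0.0]
finger_gap: 0.0851
grip_force: 0.0
```

Emit:
carry_out([
  [[0, 0, -0.3], [0, 0, 0]],
  [[0, 0, -0.4], [0, 0, 0]],
  [[0, 0, -0.3], [0, 0, 0]],
  [[0, 0, -0.1], [0, 0, 0]],
  [[0, 0, 0], [0, 0, 0]],
])

```text
clock: 24.62
ee_pos: [0.6106, -0.012, 0.1874]
eef_rot: [[0.094, 0.996, -0.003], [0.996, -0.094, -0.0], [-0.001, -0.003, -1.0]]
ft_force: [0.0, 0.2, 0.0]
finger_gap: 0.085
grip_force: 0.0
```

Emit:
carry_out([
  [[0, 0, 0], [0, 0, 0]],
  [[0, 0, 0], [0, 0, 0]],
])

```text
clock: 24.88
ee_pos: [0.6116, -0.0123, 0.1899]
eef_rot: [[0.095, 0.995, 0.002], [0.995, -0.095, 0.0], [0.0, 0.002, -1.0]]
ft_force: [0.8, -1.0, 0.1]
finger_gap: 0.0851
grip_force: 0.0
```

Emit:
carry_out([
  [[0, 0, 0], [0, 0, 0]],
  [[0, 0, 0], [0, 0, 0]],
  [[0, 0, 0], [0, 0, 0]],
  [[0, 0, 0], [0, 0, 0]],
], gripper=50, newtons=40)

```text
clock: 25.38
ee_pos: [0.6114, -0.0124, 0.19]
eef_rot: [[0.095, 0.995, 0.002], [0.995, -0.095, -0.0], [-0.0, 0.002, -1.0]]
ft_force: [-2.3, 0.3, 4.5]
finger_gap: 0.0666
grip_force: 43.3
```

Emit:
carry_out([
  [[0, 0, 0.1], [0, 0, 0]],
  [[0, 0, 0.3], [0, 0, 0]],
  [[0, 0, 0.3], [0, 0, 0]],
  [[0, 0, 0.1], [0, 0, 0]],
])

```text
clock: 25.88
ee_pos: [0.6114, -0.0124, 0.2706]
eef_rot: [[0.095, 0.995, 0.003], [0.995, -0.095, 0.0], [0.001, 0.003, -1.0]]
ft_force: [0.3, 0.1, -2.4]
finger_gap: 0.0669
grip_force: 45.9
```

```bash
python3 - <<'E'
from h import *
from scipy.spatial.transform import Rotation
m0=camera_model('wrist');s=robot.sense();R,p=s['eef_rot'],s['ee_pos']
Rc=R.T@m0['orientation'];tc=R.T@(m0['origin']-p)
def model(pos,c=.095):
    sn=np.sqrt(1-c*c);R=np.array([[c,sn,0],[sn,-c,0],[0,0,-1.]]);return dict(m0,orientation=R@Rc,origin=np.array(pos)+R@tc)
def C(m,X,Y,z=.008): return w(m,(X+.5)/1.4-.5,(Y+.5)/1.4-.5,z)[:2].round(4)
m=model([.6398,.2421,.2032])
print('wr5 circle',C(m,234,135),'extents',C(m,136,135),C(m,331,135),C(m,234,33),C(m,234,236),'plate',C(m,118,15),C(m,326,15),C(m,155,250),C(m,337,250))
print('wr5 tape top edge',C(m,248,267),C(m,338,267))
m=model([.5977,.2474,.2844],.087)
print('wr3 block outline bottom',C(m,365,470),C(m,425,470),'green plate bottom',C(m,322,471),'tin',C(m,362,151,.047),'tape L/R',C(m,370,300,.068),C(m,438,300,.068))
E
```

```text
wr5 circle [0.5887 0.3301] extents [0.5539 0.3334] [0.6231 0.3268] [0.5955 0.3617] [0.5811 0.2943] plate [0.5584 0.3706] [0.6268 0.364 ] [0.5496 0.2918] [0.6195 0.2852]
wr5 tape top edge [0.5839 0.2818] [0.6189 0.2784]
wr3 block outline bottom [0.5624 0.1198] [0.6033 0.1163] green plate bottom [0.533  0.1215] tin [0.5872 0.326 ] tape L/R [0.5853 0.2618] [0.6159 0.2592]
```

Emit:
carry_out([
  [[-0.04, 0.3, 0], [0, 0, 0]],
  [[-0.04, 0.55, 0], [0, 0, 0]],
  [[-0.04, 0.55, 0], [0, 0, 0]],
  [[-0.04, 0.55, 0], [0, 0, 0]],
  [[-0.04, 0.55, 0], [0, 0, 0]],
])

```text
clock: 26.5
ee_pos: [0.5904, 0.2389, 0.2678]
eef_rot: [[0.095, 0.995, -0.001], [0.995, -0.095, -0.001], [-0.001, -0.001, -1.0]]
ft_force: [0.4, -0.4, -1.8]
finger_gap: 0.0669
grip_force: 45.9
```

Emit:
carry_out([
  [[-0.02, 0.55, 0], [0, 0, 0]],
  [[0, 0.34, 0], [0, 0, 0]],
  [[0, 0, -0.3], [0, 0, 0]],
  [[0, 0, -0.3], [0, 0, 0]],
  [[0, 0, -0.05], [0, 0, 0]],
])

```text
clock: 27.12
ee_pos: [0.5876, 0.3255, 0.2007]
eef_rot: [[0.095, 0.996, -0.005], [0.996, -0.095, -0.004], [-0.005, -0.005, -1.0]]
ft_force: [-0.7, -1.0, -2.0]
finger_gap: 0.0666
grip_force: 46.0
```

Emit:
carry_out([
  [[0, 0, -0.05], [0, 0, 0]],
  [[0, 0, -0.03], [0, 0, 0]],
  [[0, 0, 0], [0, 0, 0]],
  [[0, 0, 0], [0, 0, 0]],
])

```text
clock: 27.62
ee_pos: [0.5893, 0.3268, 0.1964]
eef_rot: [[0.095, 0.995, 0.001], [0.995, -0.095, 0.001], [0.001, 0.001, -1.0]]
ft_force: [-0.9, -0.5, -2.1]
finger_gap: 0.0667
grip_force: 46.0
```

Emit:
carry_out([
  [[0, 0, -0.02], [0, 0, 0]],
  [[0, 0, 0], [0, 0, 0]],
  [[0, 0, 0], [0, 0, 0]],
])

```text
clock: 28.0
ee_pos: [0.5894, 0.3269, 0.1951]
eef_rot: [[0.095, 0.995, 0.001], [0.995, -0.095, 0.0], [0.0, 0.001, -1.0]]
ft_force: [-1.3, -0.9, 5.0]
finger_gap: 0.0666
grip_force: 46.7
```

Emit:
carry_out([
  [[0, 0, 0], [0, 0, 0]],
  [[0, 0, 0], [0, 0, 0]],
  [[0, 0, 0], [0, 0, 0]],
], gripper=85)

```text
clock: 28.38
ee_pos: [0.5891, 0.3267, 0.1936]
eef_rot: [[0.095, 0.995, 0.0], [0.995, -0.095, 0.0], [0.0, 0.0, -1.0]]
ft_force: [-0.9, 0.6, 0.1]
finger_gap: 0.0849
grip_force: 0.0
```

Emit:
carry_out([
  [[0, 0, 0.3], [0, 0, 0]],
  [[0, 0, 0.5], [0, 0, 0]],
  [[0.04, -0.4, 0.3], [0, 0, 0]],
  [[0.03, -0.57, 0], [0, 0, 0]],
  [[0.03, -0.57, 0], [0, 0, 0]],
])

```text
clock: 29.0
ee_pos: [0.5992, 0.1715, 0.3044]
eef_rot: [[0.094, 0.996, 0.002], [0.996, -0.094, 0.0], [0.0, 0.002, -1.0]]
ft_force: [0.2, 0.3, -0.4]
finger_gap: 0.0851
grip_force: 0.0
```

Emit:
carry_out([
  [[0.02, -0.57, 0], [0, 0, 0]],
  [[0.02, -0.57, 0], [0, 0, 0]],
  [[0.02, -0.57, 0], [0, 0, 0]],
  [[0, -0.57, 0], [0, 0, 0]],
  [[0, -0.45, 0], [0, 0, 0]],
], gripper=60)

```text
clock: 29.62
ee_pos: [0.6048, -0.1034, 0.3035]
eef_rot: [[0.097, 0.995, -0.0], [0.995, -0.097, -0.001], [-0.001, -0.0, -1.0]]
ft_force: [0.5, 0.3, 0.8]
finger_gap: 0.06
grip_force: 0.0
```

Emit:
carry_out([
  [[0, 0, 0], [0, 0, 0]],
  [[0, 0, -0.3], [0, 0, 0]],
  [[0, 0, -0.4], [0, 0, 0]],
  [[0, 0, -0.2], [0, 0, 0]],
  [[0, 0, 0], [0, 0, 0]],
])

```text
clock: 30.25
ee_pos: [0.6046, -0.0994, 0.2125]
eef_rot: [[0.093, 0.996, -0.003], [0.996, -0.093, 0.001], [0.0, -0.003, -1.0]]
ft_force: [-0.0, 0.6, 0.1]
finger_gap: 0.0597
grip_force: 0.0
```

Emit:
carry_out([
  [[0, 0, -0.1], [0, 0, 0]],
  [[0, 0, -0.06], [0, 0, 0]],
  [[0, 0, 0], [0, 0, 0]],
  [[0, 0, 0], [0, 0, 0]],
])

```text
clock: 30.75
ee_pos: [0.6052, -0.1004, 0.1981]
eef_rot: [[0.095, 0.995, 0.001], [0.995, -0.095, -0.0], [-0.0, 0.001, -1.0]]
ft_force: [-0.4, 0.1, 0.4]
finger_gap: 0.0594
grip_force: 0.0
```

Emit:
carry_out([
  [[0, 0, 0], [0, 0, 0]],
  [[0, 0, 0], [0, 0, 0]],
  [[0, 0, 0], [0, 0, 0]],
  [[0, 0, 0], [0, 0, 0]],
], gripper=15, newtons=45)

```text
clock: 31.25
ee_pos: [0.6053, -0.1003, 0.1981]
eef_rot: [[0.095, 0.995, 0.001], [0.995, -0.095, -0.0], [-0.0, 0.001, -1.0]]
ft_force: [-0.6, -0.2, 4.6]
finger_gap: 0.0316
grip_force: 44.8
```

Emit:
carry_out([
  [[0, 0, 0.1], [0, 0, 0]],
  [[0, 0, 0.3], [0, 0, 0]],
  [[0, 0, 0.3], [0, 0, 0]],
  [[0, 0, 0.2], [0, 0, 0]],
  [[0, 0, 0], [0, 0, 0]],
])

```text
clock: 31.88
ee_pos: [0.6055, -0.1004, 0.2891]
eef_rot: [[0.095, 0.995, 0.003], [0.995, -0.095, -0.0], [0.0, 0.003, -1.0]]
ft_force: [-0.2, 0.6, -2.9]
finger_gap: 0.0317
grip_force: 44.9
```

Emit:
carry_out([
  [[-0.02, 0.3, 0], [0, 0, 0]],
  [[-0.02, 0.55, 0], [0, 0, 0]],
  [[-0.02, 0.55, 0], [0, 0, 0]],
  [[-0.01, 0.55, 0], [0, 0, 0]],
  [[0, 0.55, 0], [0, 0, 0]],
])

```text
clock: 32.5
ee_pos: [0.5973, 0.151, 0.2862]
eef_rot: [[0.095, 0.995, -0.003], [0.995, -0.095, -0.001], [-0.001, -0.002, -1.0]]
ft_force: [0.5, 0.8, -1.8]
finger_gap: 0.0313
grip_force: 44.9
```

Emit:
carry_out([
  [[0, 0.55, 0], [0, 0, 0]],
  [[0, 0.38, 0], [0, 0, 0]],
  [[0, 0, -0.3], [0, 0, 0]],
  [[0, 0, -0.3], [0, 0, 0]],
  [[0, 0, -0.1], [0, 0, 0]],
])

```text
clock: 33.12
ee_pos: [0.5967, 0.2419, 0.2145]
eef_rot: [[0.094, 0.996, -0.005], [0.996, -0.094, -0.003], [-0.004, -0.005, -1.0]]
ft_force: [0.0, -0.7, -2.6]
finger_gap: 0.0317
grip_force: 44.9
```

Emit:
carry_out([
  [[0, 0, -0.08], [0, 0, 0]],
  [[0, 0, -0.05], [0, 0, 0]],
  [[0, 0, 0], [0, 0, 0]],
  [[0, 0, 0], [0, 0, 0]],
])

```text
clock: 33.62
ee_pos: [0.5984, 0.2428, 0.2054]
eef_rot: [[0.095, 0.995, 0.001], [0.995, -0.095, 0.001], [0.001, 0.001, -1.0]]
ft_force: [0.9, 0.5, -2.1]
finger_gap: 0.0313
grip_force: 44.9
```

Emit:
carry_out([
  [[0, 0, -0.03], [0, 0, 0]],
  [[0, 0, 0], [0, 0, 0]],
  [[0, 0, 0], [0, 0, 0]],
])

```text
clock: 34.0
ee_pos: [0.5985, 0.243, 0.2032]
eef_rot: [[0.095, 0.995, 0.002], [0.995, -0.095, 0.0], [0.0, 0.002, -1.0]]
ft_force: [-0.6, -0.6, 5.3]
finger_gap: 0.0316
grip_force: 45.7
```

Emit:
carry_out([
  [[0, 0, 0], [0, 0, 0]],
  [[0, 0, 0], [0, 0, 0]],
  [[0, 0, 0], [0, 0, 0]],
], gripper=60)

```text
clock: 34.38
ee_pos: [0.5981, 0.2427, 0.2016]
eef_rot: [[0.095, 0.995, -0.0], [0.995, -0.095, 0.0], [0.0, -0.0, -1.0]]
ft_force: [-0.2, -0.0, 1.0]
finger_gap: 0.0601
grip_force: 0.0
```

Emit:
carry_out([
  [[0, 0, 0.3], [0, 0, 0]],
  [[0, 0, 0.5], [0, 0, 0]],
  [[0, -0.4, 0.2], [0, 0, 0]],
  [[0, -0.57, 0], [0, 0, 0]],
  [[0, -0.57, 0], [0, 0, 0]],
])

```text
clock: 35.0
ee_pos: [0.5981, 0.0874, 0.3022]
eef_rot: [[0.094, 0.996, 0.001], [0.996, -0.094, 0.0], [0.0, 0.001, -1.0]]
ft_force: [0.8, 0.4, -0.5]
finger_gap: 0.0596
grip_force: 0.0
```

Emit:
carry_out([
  [[0, -0.57, 0], [0, 0, 0]],
  [[0, -0.57, 0], [0, 0, 0]],
  [[0, -0.57, 0], [0, 0, 0]],
  [[0, -0.57, 0], [0, 0, 0]],
  [[0.01, -0.56, 0], [0, 0, 0]],
])

```text
clock: 35.62
ee_pos: [0.5988, -0.1973, 0.3016]
eef_rot: [[0.095, 0.995, 0.0], [0.995, -0.095, 0.0], [0.0, 0.0, -1.0]]
ft_force: [1.2, 0.2, 0.9]
finger_gap: 0.0601
grip_force: 0.0
```

Emit:
carry_out([
  [[0, 0, 0], [0, 0, 0]],
  [[0, 0, -0.3], [0, 0, 0]],
  [[0, 0, -0.5], [0, 0, 0]],
  [[0, 0, -0.2], [0, 0, 0]],
  [[0, 0, 0], [0, 0, 0]],
])

```text
clock: 36.25
ee_pos: [0.5987, -0.1943, 0.2005]
eef_rot: [[0.094, 0.996, -0.003], [0.996, -0.094, 0.001], [0.001, -0.003, -1.0]]
ft_force: [0.1, -0.7, 0.6]
finger_gap: 0.0597
grip_force: 0.0
```

Emit:
carry_out([
  [[0, 0, -0.1], [0, 0, 0]],
  [[0, 0, -0.08], [0, 0, 0]],
  [[0, 0, 0], [0, 0, 0]],
  [[0, 0, 0], [0, 0, 0]],
])

```text
clock: 36.75
ee_pos: [0.5992, -0.1954, 0.1841]
eef_rot: [[0.095, 0.995, 0.001], [0.995, -0.095, -0.0], [-0.0, 0.001, -1.0]]
ft_force: [-0.2, -0.7, 0.2]
finger_gap: 0.0601
grip_force: 0.0
```

Emit:
carry_out([
  [[0, 0, 0], [0, 0, 0]],
  [[0, 0, 0], [0, 0, 0]],
  [[0, 0, 0], [0, 0, 0]],
  [[0, 0, 0], [0, 0, 0]],
], gripper=20, newtons=30)

```text
clock: 37.25
ee_pos: [0.5994, -0.1954, 0.1843]
eef_rot: [[0.095, 0.995, 0.001], [0.995, -0.095, -0.0], [-0.0, 0.001, -1.0]]
ft_force: [-0.3, -0.1, 5.2]
finger_gap: 0.0391
grip_force: 31.5
```

Emit:
carry_out([
  [[0, 0, 0.1], [0, 0, 0]],
  [[0, 0, 0.3], [0, 0, 0]],
  [[0, 0, 0.4], [0, 0, 0]],
  [[0, 0, 0.2], [0, 0, 0]],
  [[0, 0, 0], [0, 0, 0]],
])

```text
clock: 37.88
ee_pos: [0.5994, -0.1955, 0.285]
eef_rot: [[0.095, 0.995, 0.003], [0.995, -0.095, -0.001], [-0.001, 0.003, -1.0]]
ft_force: [-0.9, -0.4, -0.9]
finger_gap: 0.0394
grip_force: 30.8
```

Emit:
carry_out([
  [[-0.03, 0.3, 0], [0, 0, 0]],
  [[-0.03, 0.55, 0], [0, 0, 0]],
  [[-0.03, 0.55, 0], [0, 0, 0]],
  [[-0.03, 0.55, 0], [0, 0, 0]],
  [[0, 0.55, 0], [0, 0, 0]],
])

```text
clock: 38.5
ee_pos: [0.586, 0.056, 0.2819]
eef_rot: [[0.095, 0.995, -0.003], [0.995, -0.095, -0.001], [-0.001, -0.003, -1.0]]
ft_force: [0.5, -0.7, -0.3]
finger_gap: 0.039
grip_force: 30.8
```

Emit:
carry_out([
  [[0, 0.55, 0], [0, 0, 0]],
  [[0, 0.4, 0], [0, 0, 0]],
  [[0, 0, -0.3], [0, 0, 0]],
  [[0, 0, -0.3], [0, 0, 0]],
  [[0, 0, -0.2], [0, 0, 0]],
])

```text
clock: 39.12
ee_pos: [0.5859, 0.1493, 0.2008]
eef_rot: [[0.094, 0.996, -0.004], [0.996, -0.094, -0.002], [-0.002, -0.004, -1.0]]
ft_force: [0.0, 0.5, -0.4]
finger_gap: 0.0393
grip_force: 30.8
```

Emit:
carry_out([
  [[0, 0, -0.08], [0, 0, 0]],
  [[0, 0, -0.05], [0, 0, 0]],
  [[0, 0, 0], [0, 0, 0]],
  [[0, 0, 0], [0, 0, 0]],
])

```text
clock: 39.62
ee_pos: [0.5874, 0.1497, 0.1915]
eef_rot: [[0.095, 0.995, 0.001], [0.995, -0.095, 0.0], [0.001, 0.001, -1.0]]
ft_force: [-1.1, -0.5, -0.6]
finger_gap: 0.0391
grip_force: 30.8
```

Emit:
carry_out([
  [[0, 0, -0.02], [0, 0, 0]],
  [[0, 0, 0], [0, 0, 0]],
  [[0, 0, 0], [0, 0, 0]],
])

```text
clock: 40.0
ee_pos: [0.5874, 0.1497, 0.1892]
eef_rot: [[0.095, 0.995, 0.001], [0.995, -0.095, 0.0], [0.0, 0.001, -1.0]]
ft_force: [1.2, -0.4, 2.5]
finger_gap: 0.0391
grip_force: 31.3
```

Emit:
carry_out([
  [[0, 0, 0], [0, 0, 0]],
  [[0, 0, 0], [0, 0, 0]],
  [[0, 0, 0], [0, 0, 0]],
], gripper=60)

```text
clock: 40.38
ee_pos: [0.5869, 0.1496, 0.1885]
eef_rot: [[0.095, 0.995, -0.001], [0.995, -0.095, -0.0], [-0.0, -0.001, -1.0]]
ft_force: [0.2, 0.4, 0.9]
finger_gap: 0.0601
grip_force: 0.0
```

Emit:
carry_out([
  [[0, 0, 0.3], [0, 0, 0]],
  [[0, 0, 0.6], [0, 0, 0]],
  [[0, 0.3, 0.6], [0, 0, 0]],
  [[0, 0.5, 0.6], [0, 0, 0]],
  [[0, 0, 0], [0, 0, 0]],
])

```text
clock: 41.0
ee_pos: [0.5872, 0.2232, 0.388]
eef_rot: [[0.089, 0.996, 0.009], [0.996, -0.089, 0.008], [0.008, 0.009, -1.0]]
ft_force: [1.2, -0.8, -1.7]
finger_gap: 0.0599
grip_force: 0.0
```

Emit:
carry_out([
  [[0, 0, 0], [0, 0, 0]],
  [[0, 0, 0], [0, 0, 0]],
])

```text
clock: 41.25
ee_pos: [0.5868, 0.2158, 0.3807]
eef_rot: [[0.097, 0.995, -0.003], [0.995, -0.097, -0.003], [-0.003, -0.003, -1.0]]
ft_force: [-1.0, 0.5, -0.9]
finger_gap: 0.0597
grip_force: 0.0
```

```bash
python3 - <<'E'
from h import *
s=robot.sense();print(s['clock'],s['ee_pos'])
shot('wrist','wr9',(150,0,450,220),2.6)
E
```

```text
41.25 [0.58676109 0.21583557 0.38072916]
```

View pics/wr9.png

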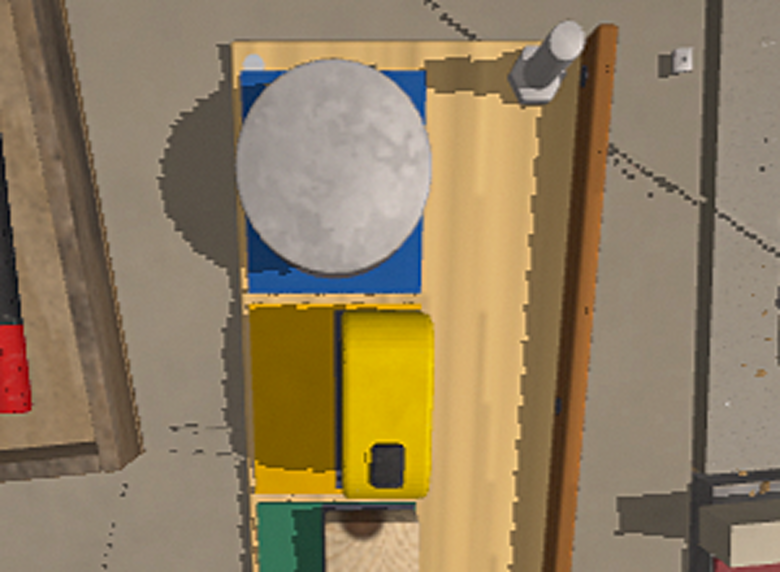

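```bash
python3 - <<'E'
from h import *
m=camera_model('wrist');f=np.load('wr9.npz');im,d=f['im'],f['d'];P=cloud(m,d)
C=lambda X,Y,z:w(m,150+(X+.5)/2.6-.5,(Y+.5)/2.6-.5,z)[:2].round(4)
pc=np.mean([C(244,70,.008),C(426,70,.008),C(248,292,.008),C(421,292,.008)],0)
print('tin plate',pc,'tin',C(334,166,.047))
a=np.radians(-5.5);x=np.array([np.cos(a),np.sin(a)]);y=np.array([-x[1],x[0]])
print('tape spot',pc+.017*x-.084*y,'tape',np.mean([C(343,312,.070),C(432,312,.070),C(343,498,.070),C(430,498,.070)],0))
bs=pc+.014*x-.168*y;print('block spot',bs)
k=(P[...,2]>.024)&(P[...,2]<.033)&(P[...,0]>.55)&(P[...,0]<.62)&(P[...,1]>.1)&(P[...,1]<.21)
print('block',cv2.minAreaRect((P[k][:,:2]*1000).astype(np.float32)))
k=(P[...,2]>.043)&(P[...,2]<.052)&(P[...,0]>.53)&(P[...,0]<.64)&(P[...,1]>.28)&(P[...,1]<.38)
print(cv2.minEnclosingCircle((P[k][:,:2]*1000).astype(np.float32)))
E
```

```text
tin plate [0.589125 0.3284  ] tin [0.5901 0.3304]
tape spot [0.59799569 0.24315734] tape [0.600725 0.249425]
block spot [0.58695846 0.1598316 ]
block ((587.8507690429688, 160.16506958007812), (74.8032455444336, 39.699851989746094), 85.75152587890625)
((592.6964111328125, 320.7610778808594), 43.19224166870117)
```

Crop shows tin centred on blue (334,166), tape square on its outline (343–432, 312–498), block on green; offsets are within about 6 mm. Handing in.

```bash
python3 -c "
from workcell import robot
print(robot.sign_off())"
```

```text
the job is handed in; nothing more can be done
None
```

I handed the job in at about 41 s, and the sign-off call gave no verdict. The spanner lies flat in the red tray, and the tape measure, tin and pine block are back upright on their own plates. By my camera estimates they sit about 7 mm (tape), 2 mm (tin) and 1 mm (block) from the middle of their outlines.

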